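Find the full tin of spacer rings by hefting

ROBOT

A 6-joint arm with a two-finger parallel gripper is mounted at the origin on the work surface. World frame = base frame: x ahead of the robot, y to its left, z up, the work surface at z = 0. Lengths are in mm, angles in rad, forces in N, time in s.
With the tool pointing down it reaches from about 350 to 875 mm from the base axis. Payload 4.2 kg.
Tool frame: the origin (TCP) lies midway between the tips of the shut fingers; the grasp point (between the pads) lies 19 mm behind it (arm.grip_point_offset is the z of the grasp point in the tool frame, in mm); z points along the fingers, x is the direction in which the jaws open and shut, and the axes are right-handed (so a half turn about z gives the same grasp; the last joint's range is limited). The gripper opens to 85 mm and grips with 20 to 120 N. Pads are 22 mm wide; open, the fingers measure 114 mm over their backs; the gripper's body (76 mm by 85 mm) begins 54 mm behind the grasp point. The pads swing forward as they close: fully open they stand 13 mm farther back than shut.
Start: joints at [1.505, 0.385, 0.008, 0, -1.194, -0.259], TCP at [199.417, 592.311, 200.812] pointing down, gripper open.
Joint ranges: [-3.14, 3.14], [-1.21, 2.06], [-1.07, 1.41], [-3.16, 2.05], [-2.99, -0.16], [-3.1, 3.1]. Speed limits (rad/s): [2.79, 2.79, 3.14, 3.14, 3.14, 3.14].

INTERFACE

Orientations are given as a unit quaternion [x, y, z, w].
In Python, from bench import arm gives the robot as it stands.
- The arm moves only by the shell command python3 -m jog 'ROWS'. ROWS is JSON, a list of rows, each an object of numbers: "hand": the finger opening in mm, from 0 to 85.4; "dx", "dy", "dz": the shift along the tool's x, y, z in mm; "rx", "ry", "rz": the turn, a rotation vector about the tool's x, y, z in rad. A call has 1 to 5 rows; each row shifts and turns the commanded pose from where the row before left it, along the tool's axes as they then stand; what a row does not reach is not made up. A row lasts 1/12 s, in which the tool goes at most 41.7 mm and 7.16 degrees, less where a joint would pass 70% of its speed; a pose out of reach is approached as far as the arm can. A call with a gripper value outside its range is refused whole. The fingers move at their own pace and stop on an object; the grip force is fixed at half the most. Time passes only in rows, so rows that do not move let the fingers close. It gives the time, the measured TCP pose, the force and the opening at its end, in the units of the state.
- arm.read_state(): the state, without advancing time (a new reading comes with each control period).
- arm.get_image(name): name is "scene" or "top"; returns a dict with "img" (400x640x3 uint8, red, green, blue), "depth" (400x640 float32, mm along the optical axis (not along the pixel's ray), 0 where there is no reading), "intrinsics" (3x3 intrinsics, pixels), "R" (3x3) and "t" (3): a world point X has camera coordinates R X + t. Camera axes: x right, y down, z forward; pixel columns grow to the right and rows downward; lengths in mm; the calibration is good to about 2 mm. A picture is of the moment at which its call begins.
- arm.job_done(): hands the job in, once; it reports no verdict.
The state is a dict: "clock": time; "joints": joint angles; "joint_vel": joint speeds; "joint_efforts": joint torques, N m; "position": TCP position; "ee_rot": TCP orientation; "contact_force": force on the tool from outside, world axes, zero at the start; "wrist_torque": the same for the moment, N m; "gripper_width": finger opening in mm.
Only numpy, scipy, OpenCV 4.12 (cv2) and the standard library are available. Lean on these libraries where they do the work, as an engineer would, in place of code of your own. Each camera call takes 0.05 s, during which the arm holds its last target.

TASK

Three identical closed tins of spacer rings stand in the recesses of the wooden board, and only their weight tells which one is full. Working from left to right as the robot sees them (left is +y), heft each tin in turn by lifting it a few centimetres clear of the board for a moment, and put every tin you do not keep back upright in its own recess. Finish while holding up the heaviest tin in the gripper, upright and still, its underside at least 15 cm above the bench, with the other two standing in their recesses and the loose tools around left alone.

Things in the scene. Friction and masses are not known exactly. Their poses are not given: they have to be found in the camera images.
- board: fixed pale wooden board, 130 mm (its x) by 400 mm (its y) by 18 mm thick, lying on a 3 mm black rubber mat; it is moved and turned (up to 0.4 rad) between runs. Origin at the centre of its underside, z up. Three round recesses 66 mm wide and 6 mm deep are bored in a row along its y axis, 125 mm apart: left at +y, middle, right at -y
- recess_left (a point): centre of the floor of the left recess (board y = +125 mm), 12 mm above the board's underside, 6 mm below its top face, lined with thin green felt
- recess_middle (a point): centre of the floor of the middle recess (board y = 0 mm), 12 mm above the board's underside, 6 mm below its top face, lined with thin green felt
- recess_right (a point): centre of the floor of the right recess (board y = -125 mm), 12 mm above the board's underside, 6 mm below its top face, lined with thin green felt
- tin_left: closed round tin, starts in the left recess: 58 mm across, 60 mm tall, straight sides, white label band, blue lid that stays on; origin at the centre of its underside, z up. All three look alike; rings stacked inside, 2 mm loose sideways, make the heaviest (with stack_full) 0.58 to 0.72 kg in all, the others 0.14 to 0.34 kg; which is which changes from run to run
- tin_middle: closed round tin, starts in the middle recess: 58 mm across, 60 mm tall, straight sides, white label band, blue lid that stays on; origin at the centre of its underside, z up. All three look alike; rings stacked inside, 2 mm loose sideways, make the heaviest (with stack_full) 0.58 to 0.72 kg in all, the others 0.14 to 0.34 kg; which is which changes from run to run
- tin_right: closed round tin, starts in the right recess: 58 mm across, 60 mm tall, straight sides, white label band, blue lid that stays on; origin at the centre of its underside, z up. All three look alike; rings stacked inside, 2 mm loose sideways, make the heaviest (with stack_full) 0.58 to 0.72 kg in all, the others 0.14 to 0.34 kg; which is which changes from run to run
- drill_chuck: bystander: steel drill chuck standing with its arbor up, 55 mm across, 107 mm tall; origin at the centre of its underside
- spacer_ring: bystander: flat steel ring, 72 mm outside, 8 mm thick; origin at the centre of its underside
- chuck_jaw: bystander: stepped steel lathe-chuck jaw, 75 x 22 x 44 mm; origin at the centre of its underside, x along its length
- chuck_key: bystander: T-shaped steel chuck key lying flat, 125 mm long, 95 mm across the bar, 14 mm tall; origin near its middle on the underside, x along its shaft
There are look-alikes about, which are no part of the job. Leave any orange look-alike of the tin_right alone.

How it is judged:
By the outcome, as a careful person would: the job done as asked, in the order asked, and still so for the second after the job is handed in, while the arm keeps its last pose, push and grip.
It also fails if it takes over 67 s, if anything falls off the work surface, if the arm or the gripper's body presses on something with over 40 N, if the wrist force passes 120 N, or if a joint passes its speed limit or range.

## Working session

There is one attempt and no reset: what is moved stays moved. The work goes in short steps, Python scripts to look and compute and a shell command to move; the robot and the scene stay as the last step left them, time stands still between calls to the robot, and variables do not carry over. Pictures are saved under pics/ and viewed, and the job is handed in when it is done.

```bash
mkdir -p pics; ls; python3 - <<'E'
from bench import arm
import cv2,numpy as np
print(arm.read_state(), arm.grip_point_offset)
for n in("scene","top"):
    d=arm.get_image(n); cv2.imwrite(f"pics/{n}0.png",d["img"][:,:,::-1]); np.savez(f"{n}0.npz",**d)
    print(n,d["intrinsics"],d["R"],d["t"])
E
```

```text
pics
{'clock': 0.0, 'joints': array([ 1.50459670e+00,  3.85573428e-01,  6.61117356e-03, -5.36028494e-04,
       -1.19400455e+00, -2.58631122e-01]), 'joint_vel': array([ 7.52498824e-05,  4.61556414e-04,  1.27604590e-05, -6.63866719e-04,
       -7.77642931e-04, -8.60141496e-04]), 'joint_efforts': array([-6.63459341e-04, -3.92292416e+01,  1.88407212e+01,  4.18644235e+00,
       -4.66984420e-03,  9.39026563e-07]), 'position': array([199.21447646, 591.70017233, 199.70025431]), 'ee_rot': array([-5.83379530e-01,  8.12198919e-01, -6.79141339e-04, -8.82360728e-04]), 'contact_force': array([-0.13603966,  0.1923659 , -0.98521087]), 'wrist_torque': array([ 0.03528627, -0.00873785,  0.00422993]), 'gripper_width': 85.65582082974043} -18.700000000000003
scene [[434.06150254   0.         318.06633799]
 [  0.         434.06150254 208.28731393]
 [  0.           0.           1.        ]] [[ 0.44977942  0.89307404 -0.01082771]
 [ 0.57510726 -0.29887446 -0.76152853]
 [-0.68333749  0.33629276 -0.64804094]] [-239.62118452 -220.87780894 1581.8989142 ]
top [[402.49508186   0.         316.47847431]
 [  0.         402.49508186 202.64226418]
 [  0.           0.           1.        ]] [[ 0.01664922 -0.99985962  0.0018831 ]
 [-0.99908656 -0.01671042 -0.03932956]
 [ 0.03935551 -0.00122658 -0.99922452]] [  27.99412199  453.7617047  1075.09093335]
```

View pics/scene0.png

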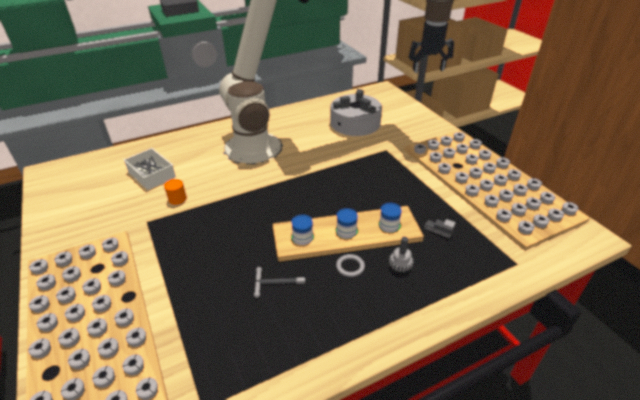

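View pics/top0.png

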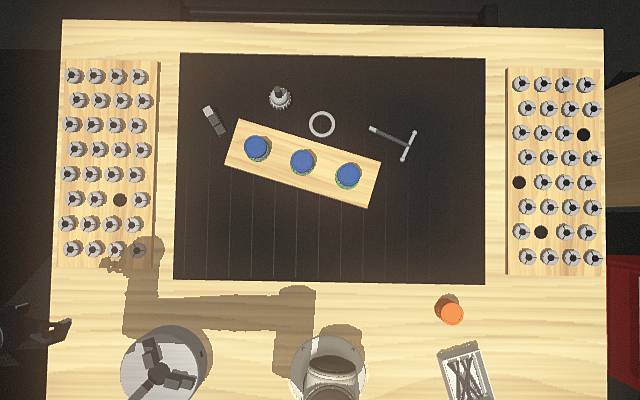

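The scene view shows three blue-lidded tins at about (302,228), (347,222) and (391,216). In the top view they are at (257,148), (302,161) and (348,175), left to right. The only look-alike is the orange tin at top (450,312), scene (175,191). It's off the board, so it isn't part of the job. Next I'll measure positions and enlarge a crop to confirm.

```bash
cat > h.py <<'E'
import numpy as np,cv2
def ray(d,uv,z):
    K,R,t=d["intrinsics"],d["R"],d["t"]
    c=-R.T@t; r=R.T@np.linalg.inv(K)@np.array([uv[0],uv[1],1.])
    return c+r*(z-c[2])/r[2]
def lids(d):
    h=cv2.cvtColor(np.ascontiguousarray(d["img"]),cv2.COLOR_RGB2HSV)
    m=cv2.inRange(h,(100,110,50),(125,255,255))
    m=cv2.morphologyEx(m,cv2.MORPH_OPEN,np.ones((3,3),np.uint8))
    cs,_=cv2.findContours(m,cv2.RETR_EXTERNAL,cv2.CHAIN_APPROX_NONE)
    return [(cv2.minEnclosingCircle(c),cv2.fitEllipse(c),cv2.contourArea(c)) for c in cs if cv2.contourArea(c)>100]
E
python3 - <<'E'
from h import *
for n in("top","scene"):
    d=dict(np.load(n+"0.npz"))
    for (c,r),e,a in sorted(lids(d),key=lambda q:q[0][0][0]):
        print(n,np.round(c,1),round(r,1),np.round(e[0],1),np.round(e[1],1),a,"->",ray(d,e[0],75).round(1), d["depth"][int(c[1]),int(c[0])])
d=dict(np.load("top0.npz"))
# board
h=cv2.cvtColor(d["img"],cv2.COLOR_RGB2HSV)
m=cv2.inRange(h,(8,40,120),(35,255,255)); roi=np.zeros_like(m); roi[60:275,185:480]=255; m&=roi
cs,_=cv2.findContours(m,cv2.RETR_EXTERNAL,cv2.CHAIN_APPROX_NONE); c=max(cs,key=cv2.contourArea)
P=np.array([ray(d,p,21)[:2] for p in cv2.boxPoints(cv2.minAreaRect(c))]); print(P.round(1)); ctr=P.mean(0)
e=[P[1]-P[0],P[2]-P[1]]; L=max(e,key=np.linalg.norm); print([np.linalg.norm(q) for q in e]); L/=np.linalg.norm(L); L*=np.sign(L[1])
print("ctr",ctr,"ydir",L); 
for s in(125,0,-125): print((ctr+s*L).round(1))
# clutter heights/positions
for nm,uv in dict(chuck=(280,97),ring=(322,124),jaw=(214,120),key=(395,138)).items(): print(nm,ray(d,uv,20).round())
cv2.imwrite("pics/crop0.png",cv2.resize(d["img"][70:220,190:430,::-1],None,fx=3,fy=3,interpolation=cv2.INTER_CUBIC))
E
```

```text
top [254.8 146.5] 11.1 [255.  146.3] [19.4 21. ] 309.0 -> [591.4 194.4  75. ] 1023.99695
top [301.7 159.3] 9.9 [301.4 159.6] [17.1 17.9] 229.5 -> [559.4  75.7  75. ] 1023.4556
top [348.5 174.4] 11.0 [349.  173.7] [19.3 20.2] 285.0 -> [525.5 -45.6  75. ] 1023.5777
scene [301.3 222.1] 10.6 [301.6 222.7] [18.8 19.5] 281.0 -> [526.6 -45.3  75. ] 1160.76
scene [346.3 215.9] 10.5 [346.4 216.1] [18.  19.3] 266.5 -> [558.7  73.9  75. ] 1182.1342
scene [390.  210.3] 10.4 [390.4 210.4] [17.7 19.2] 261.0 -> [593.4 192.7  75. ] 1193.3894
[[ 550.7  286.1]
 [ 677.6  250.8]
 [ 565.3 -135.7]
 [ 439.3  -98.7]]
[np.float64(131.77792772383577), np.float64(402.538300578268)]
ctr [558.23749014  75.61277033] ydir [0.27910584 0.96026034]
[593.1 195.6]
[558.2  75.6]
[523.3 -44.4]
chuck [736. 139.  20.]
ring [664.  24.  20.]
jaw [670. 314.  20.]
key [ 630. -172.   20.]
```

View pics/crop0.png

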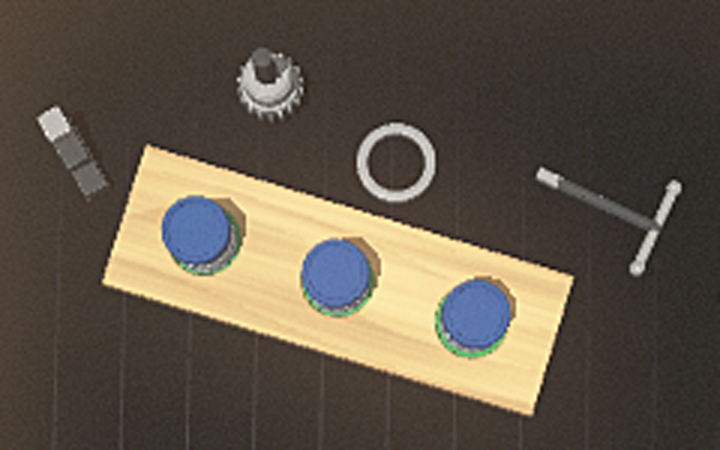

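The crop confirms three identical blue-lidded tins on the board. The orange one is elsewhere. The tool's jaw axis is already within 0.04 rad of the row direction, and the gaps between tins leave 39 mm for the fingers, so I'll grip along the row. A helper will work out the shifts.

```bash
cat >> h.py <<'E'
from scipy.spatial.transform import Rotation as Ro
def go(tx,ty,tz,yaw=1.288):
    from bench import arm
    s=arm.read_state(); R=Ro.from_quat(s["ee_rot"]).as_matrix()
    d=R.T@(np.array([tx,ty,tz])-s["position"])
    # desired: x axis along yaw (mod pi), z down
    x=np.array([np.cos(yaw),np.sin(yaw),0]); 
    if x@R[:,0]<0: x=-x
    z=np.array([0,0,-1.]); D=np.column_stack([x,np.cross(z,x),z])
    print("clk",round(s["clock"],2),"pos",s["position"].round(1),"delta",d.round(1),"rot",Ro.from_matrix(R.T@D).as_rotvec().round(3),"F",s["contact_force"].round(2),"w",round(s["gripper_width"],1))
E
python3 -c "
from h import *; go(592,194,200)"
```

```text
clk 0.1 pos [199.3 591.8 199.8] delta [ 2.515e+02 -4.992e+02  4.000e-01] rot [-0.    -0.002 -0.042] F [ 1.18  0.33 -0.12] w 85.5
```

```bash
python3 -m jog '[{"dx":16,"dy":-32,"hand":85},{"dx":16,"dy":-32},{"dx":16,"dy":-32},{"dx":16,"dy":-32},{"dx":16,"dy":-32}]'
python3 -m jog '[{"dx":16,"dy":-32},{"dx":16,"dy":-32},{"dx":16,"dy":-32},{"dx":16,"dy":-32},{"dx":16,"dy":-32}]'
python3 -c "
from h import *; go(592,194,200)"
```

```text
clk 0.1 pos [199.3 591.8 199.8] delta [ 2.515e+02 -4.992e+02  4.000e-01] rot [-0.    -0.002 -0.042] F [ 1.18  0.33 -0.12] w 85.5$[0]: bad value
$[0]: bad value
```

```bash
python3 -m jog '[{"hand":85,"dx":16,"dy":-32,"dz":0,"rx":0,"ry":0,"rz":-0.01},{"hand":85,"dx":16,"dy":-32,"dz":0,"rx":0,"ry":0,"rz":-0.01},{"hand":85,"dx":16,"dy":-32,"dz":0,"rx":0,"ry":0,"rz":-0.01},{"hand":85,"dx":16,"dy":-32,"dz":0,"rx":0,"ry":0,"rz":-0.01},{"hand":85,"dx":16,"dy":-32,"dz":0,"rx":0,"ry":0,"rz":0}]'
python3 -c "
from h import *; go(592,194,200)"
```

```text
clock: 0.52
position: [328.6, 466.4, 200.4]
ee_rot: [-0.6, 0.8, -0.0, -0.0]
contact_force: [0.8, 0.6, 0.5]
gripper_width: 84.8
clk 0.52 pos [328.6 466.4 200.4] delta [ 187.7 -329.1    0.5] rot [ 0.    -0.001 -0.001] F [0.79 0.61 0.46] w 84.8
```

```bash
python3 -m jog '[{"hand":85,"dx":18,"dy":-32,"dz":0,"rx":0,"ry":0,"rz":0},{"hand":85,"dx":18,"dy":-32,"dz":0,"rx":0,"ry":0,"rz":0},{"hand":85,"dx":18,"dy":-32,"dz":0,"rx":0,"ry":0,"rz":0},{"hand":85,"dx":18,"dy":-32,"dz":0,"rx":0,"ry":0,"rz":0},{"hand":85,"dx":18,"dy":-32,"dz":0,"rx":0,"ry":0,"rz":0}]'
python3 -m jog '[{"hand":85,"dx":15,"dy":-30,"dz":0,"rx":0,"ry":0,"rz":0},{"hand":85,"dx":15,"dy":-30,"dz":0,"rx":0,"ry":0,"rz":0},{"hand":85,"dx":15,"dy":-30,"dz":0,"rx":0,"ry":0,"rz":0},{"hand":85,"dx":10,"dy":-10,"dz":0,"rx":0,"ry":0,"rz":0},{"hand":85,"dx":0,"dy":0,"dz":0,"rx":0,"ry":0,"rz":0}]'
python3 -c "
from h import *; go(592,194,24)"
```

```text
clock: 0.93
position: [457.0, 335.0, 200.5]
ee_rot: [-0.6, 0.8, 0.0, -0.0]
contact_force: [1.1, 0.3, -0.6]
gripper_width: 84.7
clock: 1.35
position: [537.8, 253.1, 199.9]
ee_rot: [-0.598, 0.802, -0.0, -0.001]
contact_force: [-0.9, 0.0, -0.4]
gripper_width: 84.8
clk 1.35 pos [537.8 253.1 199.9] delta [ 40.9 -69.  175.9] rot [ 0.001 -0.002 -0.006] F [-0.87  0.03 -0.39] w 84.8
```

```bash
python3 -m jog '[{"hand":85,"dx":12,"dy":-22,"dz":20,"rx":0,"ry":0,"rz":0},{"hand":85,"dx":12,"dy":-22,"dz":20,"rx":0,"ry":0,"rz":0},{"hand":85,"dx":12,"dy":-18,"dz":20,"rx":0,"ry":0,"rz":0},{"hand":85,"dx":5,"dy":-7,"dz":6,"rx":0,"ry":0,"rz":-0.006},{"hand":85,"dx":0,"dy":0,"dz":0,"rx":0,"ry":0,"rz":0}]'
python3 -m jog '[{"hand":85,"dx":0,"dy":0,"dz":0,"rx":0,"ry":0,"rz":0}]'
python3 - <<'E'
from h import *; from bench import arm
go(592,194,24)
d=arm.get_image("top"); cv2.imwrite("pics/top1.png",cv2.resize(d["img"][70:220,190:430,::-1],None,fx=3,fy=3))
E
```

```text
clock: 1.77
position: [590.4, 195.7, 132.2]
ee_rot: [-0.601, 0.799, 0.0, -0.003]
contact_force: [0.6, 0.4, -0.4]
gripper_width: 85.3
clock: 1.85
position: [591.2, 197.6, 135.0]
ee_rot: [-0.602, 0.798, -0.0, -0.0]
contact_force: [-0.4, -0.3, 0.4]
gripper_width: 85.1
clk 1.85 pos [591.2 197.6 135. ] delta [  3.2  -1.7 111. ] rot [ 0.    -0.     0.004] F [-0.37 -0.3   0.38] w 85.1
```

View pics/top1.png

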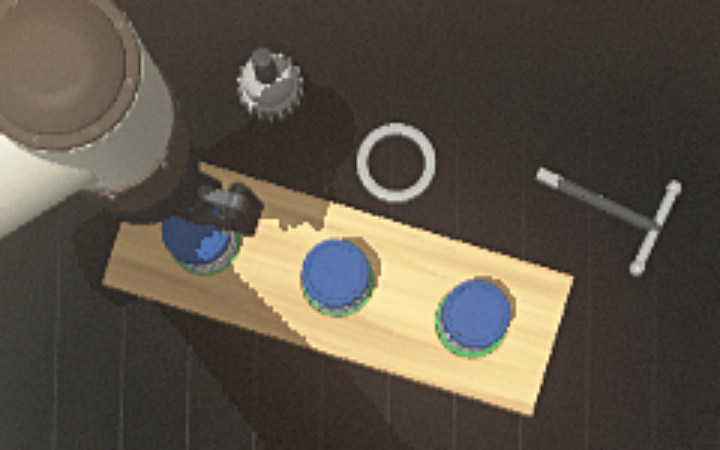

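The gripper is above the left tin, whose lid shows at crop (198,235), with the fingers along the row. Descending.

```bash
python3 -m jog '[{"hand":85,"dx":3,"dy":-2,"dz":15,"rx":0,"ry":0,"rz":0},{"hand":85,"dx":0,"dy":0,"dz":20,"rx":0,"ry":0,"rz":0},{"hand":85,"dx":0,"dy":0,"dz":15,"rx":0,"ry":0,"rz":0},{"hand":85,"dx":0,"dy":0,"dz":10,"rx":0,"ry":0,"rz":0},{"hand":85,"dx":0,"dy":0,"dz":0,"rx":0,"ry":0,"rz":0}]'
python3 -c "
from h import *; go(592,194,24)"
```

```text
clock: 2.32
position: [591.2, 194.4, 73.8]
ee_rot: [-0.603, 0.798, 0.0, -0.001]
contact_force: [-0.7, -1.0, -0.4]
gripper_width: 85.2
clk 2.32 pos [591.2 194.4  73.8] delta [ 0.1 -0.9 49.8] rot [ 0.002 -0.001  0.005] F [-0.67 -1.01 -0.35] w 85.2
```

```bash
python3 -m jog '[{"hand":85,"dx":0,"dy":0,"dz":15,"rx":0,"ry":0,"rz":0},{"hand":85,"dx":0,"dy":0,"dz":15,"rx":0,"ry":0,"rz":0},{"hand":85,"dx":0,"dy":0,"dz":12,"rx":0,"ry":0,"rz":0},{"hand":85,"dx":0,"dy":0,"dz":7,"rx":0,"ry":0,"rz":0},{"hand":85,"dx":0,"dy":0,"dz":0,"rx":0,"ry":0,"rz":0}]'
python3 -m jog '[{"hand":70,"dx":0,"dy":0,"dz":0,"rx":0,"ry":0,"rz":0},{"hand":60,"dx":0,"dy":0,"dz":0,"rx":0,"ry":0,"rz":0},{"hand":50,"dx":0,"dy":0,"dz":0,"rx":0,"ry":0,"rz":0},{"hand":40,"dx":0,"dy":0,"dz":0,"rx":0,"ry":0,"rz":0},{"hand":40,"dx":0,"dy":0,"dz":0,"rx":0,"ry":0,"rz":0}]'
python3 -c "
from h import *; go(592,194,24)"
```

```text
clock: 2.73
position: [591.9, 193.6, 24.8]
ee_rot: [-0.602, 0.798, 0.0, -0.001]
contact_force: [-0.5, -0.6, 0.5]
gripper_width: 84.7
clock: 3.15
position: [594.2, 194.5, 27.8]
ee_rot: [-0.602, 0.798, -0.0, 0.002]
contact_force: [-0.5, 1.0, 5.3]
gripper_width: 56.1
clk 3.15 pos [594.2 194.5  27.8] delta [1.1 2.  3.8] rot [-0.003  0.003  0.005] F [-0.52  0.97  5.33] w 56.1
```

```bash
python3 -m jog '[{"hand":40,"dx":0,"dy":0,"dz":0,"rx":0,"ry":0,"rz":0},{"hand":40,"dx":0,"dy":0,"dz":0,"rx":0,"ry":0,"rz":0},{"hand":40,"dx":0,"dy":0,"dz":-6,"rx":0,"ry":0,"rz":0},{"hand":40,"dx":0,"dy":0,"dz":-6,"rx":0,"ry":0,"rz":0},{"hand":40,"dx":0,"dy":0,"dz":-6,"rx":0,"ry":0,"rz":0}]'
python3 -m jog '[{"hand":40,"dx":0,"dy":0,"dz":-8,"rx":0,"ry":0,"rz":0},{"hand":40,"dx":0,"dy":0,"dz":-8,"rx":0,"ry":0,"rz":0},{"hand":40,"dx":0,"dy":0,"dz":-8,"rx":0,"ry":0,"rz":0},{"hand":40,"dx":0,"dy":0,"dz":-8,"rx":0,"ry":0,"rz":0},{"hand":40,"dx":0,"dy":0,"dz":-4,"rx":0,"ry":0,"rz":0}]'
python3 -m jog '[{"hand":40,"dx":0,"dy":0,"dz":0,"rx":0,"ry":0,"rz":0},{"hand":40,"dx":0,"dy":0,"dz":0,"rx":0,"ry":0,"rz":0},{"hand":40,"dx":0,"dy":0,"dz":0,"rx":0,"ry":0,"rz":0}]'
for i in 1 2 3 4 5 6; do python3 -m jog '[{"hand":40,"dx":0,"dy":0,"dz":0,"rx":0,"ry":0,"rz":0}]' | grep -E "contact|width|position"; done
python3 - <<'E'
from h import *; from bench import arm
go(592,194,24)
print(arm.read_state()["joint_efforts"])
d=arm.get_image("scene"); cv2.imwrite("pics/sc2.png",cv2.resize(d["img"][150:300,240:480,::-1],None,fx=3,fy=3))
E
```

```text
clock: 3.57
position: [591.8, 193.1, 43.6]
ee_rot: [-0.602, 0.799, 0.0, -0.001]
contact_force: [0.6, 0.0, -2.4]
gripper_width: 55.9
clock: 3.98
position: [593.3, 193.9, 81.6]
ee_rot: [-0.602, 0.798, -0.0, 0.001]
contact_force: [0.2, 0.6, -2.7]
gripper_width: 56.2
clock: 4.23
position: [592.2, 193.5, 79.4]
ee_rot: [-0.602, 0.799, 0.0, -0.0]
contact_force: [-0.6, 0.3, -3.2]
gripper_width: 56.3
position: [592.2, 193.4, 79.2]
contact_force: [0.3, 0.1, -3.1]
gripper_width: 55.9
position: [592.3, 193.4, 79.2]
contact_force: [0.0, 0.0, -2.4]
gripper_width: 56.1
position: [592.4, 193.5, 79.4]
contact_force: [-0.2, -0.7, -1.2]
gripper_width: 56.1
position: [592.5, 193.6, 79.5]
contact_force: [-0.1, 0.4, -2.5]
gripper_width: 56.3
position: [592.6, 193.6, 79.7]
contact_force: [-0.1, -0.2, -2.9]
gripper_width: 56.2
position: [592.6, 193.6, 79.7]
contact_force: [0.1, 0.2, -2.5]
gripper_width: 56.0
clk 4.73 pos [592.6 193.6  79.7] delta [-0.2  0.7 55.7] rot [ 0.    -0.     0.004] F [ 0.13  0.25 -2.51] w 56.0
[-4.76421046e-04 -4.31514609e+01  1.71237338e+01  3.93900543e+00
 -6.50155853e-03  1.18307915e-05]
```

View pics/sc2.png

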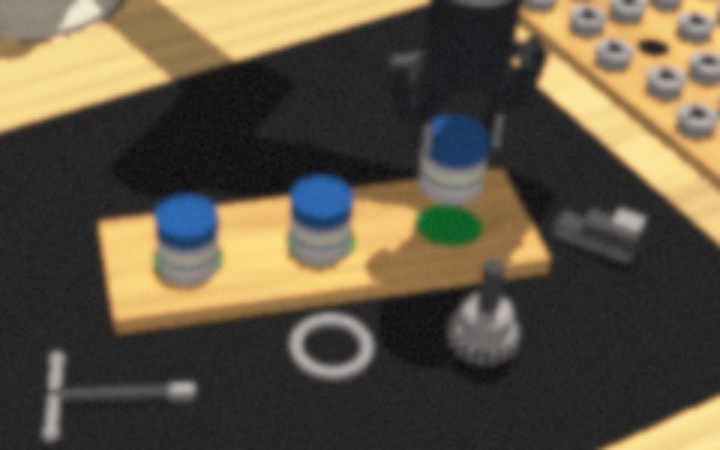

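Tin left is clear of the board: its base is at crop (452,195) and the bare felt at (449,226). It weighs about 2.5 N, so it's a light one. I'll check the recess centre against the TCP before lowering.

```bash
python3 - <<'E'
from h import *; from bench import arm
d=arm.get_image("scene"); h=cv2.cvtColor(d["img"],cv2.COLOR_RGB2HSV); m=cv2.inRange(h,(45,120,30),(80,255,255)); m[:, :370]=0;m[:,420:]=0;m[:205]=0;m[250:]=0
cs,_=cv2.findContours(m,cv2.RETR_EXTERNAL,cv2.CHAIN_APPROX_NONE);c=max(cs,key=cv2.contourArea);e=cv2.fitEllipse(c);print(e,cv2.contourArea(c),ray(d,e[0],15))
go(592.5,194,26)
E
```

```text
((389.1962890625, 224.84925842285156), (11.806901931762695, 20.698610305786133), 97.83145904541016) 189.5 [589.17676149 198.62694311  15.        ]
clk 4.83 pos [592.6 193.6  79.8] delta [-0.3  0.2 53.8] rot [ 0.    -0.     0.004] F [ 0.05  0.2  -2.46] w 55.9
```

The near rim hides part of the felt, so this fits within error. The tin came from here, so straight down is right.

```bash
python3 -m jog '[{"hand":40,"dx":0,"dy":0,"dz":8,"rx":0,"ry":0,"rz":0},{"hand":40,"dx":0,"dy":0,"dz":12,"rx":0,"ry":0,"rz":0},{"hand":40,"dx":0,"dy":0,"dz":10,"rx":0,"ry":0,"rz":0},{"hand":40,"dx":0,"dy":0,"dz":8,"rx":0,"ry":0,"rz":0},{"hand":40,"dx":0,"dy":0,"dz":4,"rx":0,"ry":0,"rz":0}]'
python3 -m jog '[{"hand":40,"dx":0,"dy":0,"dz":4,"rx":0,"ry":0,"rz":0},{"hand":40,"dx":0,"dy":0,"dz":3,"rx":0,"ry":0,"rz":0},{"hand":40,"dx":0,"dy":0,"dz":3,"rx":0,"ry":0,"rz":0},{"hand":40,"dx":0,"dy":0,"dz":1,"rx":0,"ry":0,"rz":0},{"hand":40,"dx":0,"dy":0,"dz":0,"rx":0,"ry":0,"rz":0}]'
python3 -m jog '[{"hand":40,"dx":0,"dy":0,"dz":0,"rx":0,"ry":0,"rz":0},{"hand":40,"dx":0,"dy":0,"dz":0,"rx":0,"ry":0,"rz":0}]'
```

```text
clock: 5.25
position: [591.6, 193.1, 35.8]
ee_rot: [-0.602, 0.799, 0.0, -0.001]
contact_force: [-0.6, -0.1, -2.8]
gripper_width: 55.8
clock: 5.67
position: [592.9, 193.7, 27.9]
ee_rot: [-0.602, 0.798, -0.0, 0.0]
contact_force: [-1.8, -0.8, 2.3]
gripper_width: 56.1
clock: 5.83
position: [592.9, 193.7, 27.9]
ee_rot: [-0.602, 0.798, -0.0, 0.001]
contact_force: [-2.7, -1.0, 5.4]
gripper_width: 56.1
```

The height and force match those at first grasp (27.8 mm, 5 N), so the tin is seated. Releasing and rising.

```bash
python3 -m jog '[{"hand":60,"dx":0,"dy":0,"dz":0,"rx":0,"ry":0,"rz":0},{"hand":70,"dx":0,"dy":0,"dz":0,"rx":0,"ry":0,"rz":0},{"hand":85,"dx":0,"dy":0,"dz":0,"rx":0,"ry":0,"rz":0},{"hand":85,"dx":0,"dy":0,"dz":0,"rx":0,"ry":0,"rz":0},{"hand":85,"dx":0,"dy":0,"dz":0,"rx":0,"ry":0,"rz":0}]'
python3 -m jog '[{"hand":85,"dx":0,"dy":0,"dz":-15,"rx":0,"ry":0,"rz":0},{"hand":85,"dx":0,"dy":0,"dz":-25,"rx":0,"ry":0,"rz":0},{"hand":85,"dx":0,"dy":0,"dz":-30,"rx":0,"ry":0,"rz":0},{"hand":85,"dx":0,"dy":0,"dz":-30,"rx":0,"ry":0,"rz":0},{"hand":85,"dx":0,"dy":0,"dz":-10,"rx":0,"ry":0,"rz":0}]'
python3 -c "
from h import *; go(559,75,135)"
```

```text
clock: 6.25
position: [592.7, 193.7, 26.6]
ee_rot: [-0.602, 0.798, -0.0, 0.0]
contact_force: [-0.3, -0.2, -0.5]
gripper_width: 85.2
clock: 6.67
position: [595.3, 194.6, 142.0]
ee_rot: [-0.602, 0.798, -0.001, 0.004]
contact_force: [0.3, 0.1, 1.3]
gripper_width: 84.8
clk 6.67 pos [595.3 194.6 142. ] delta [125.    2.1   6.3] rot [-0.007  0.005  0.005] F [0.27 0.13 1.31] w 84.8
```

```bash
python3 -m jog '[{"hand":85,"dx":25,"dy":0,"dz":0,"rx":0,"ry":0,"rz":0},{"hand":85,"dx":35,"dy":0,"dz":0,"rx":0,"ry":0,"rz":0},{"hand":85,"dx":35,"dy":0,"dz":0,"rx":0,"ry":0,"rz":0},{"hand":85,"dx":28,"dy":0,"dz":0,"rx":0,"ry":0,"rz":0},{"hand":85,"dx":0,"dy":0,"dz":0,"rx":0,"ry":0,"rz":0}]'
python3 -m jog '[{"hand":85,"dx":0,"dy":0,"dz":0,"rx":0,"ry":0,"rz":0},{"hand":85,"dx":0,"dy":0,"dz":0,"rx":0,"ry":0,"rz":0}]'
python3 - <<'E'
from h import *; from bench import arm
go(559,75,25)
d=arm.get_image("scene"); cv2.imwrite("pics/sc3.png",cv2.resize(d["img"][150:300,240:480,::-1],None,fx=3,fy=3))
for c,e,a in lids(d): print(np.round(e[0],1),a,ray(d,e[0],75).round(1))
E
```

```text
clock: 7.08
position: [556.4, 71.4, 136.5]
ee_rot: [-0.6, 0.8, 0.001, -0.001]
contact_force: [-0.2, 0.6, 0.1]
gripper_width: 85.1
clock: 7.25
position: [559.1, 75.5, 136.8]
ee_rot: [-0.602, 0.799, -0.0, 0.0]
contact_force: [0.6, -0.4, -0.6]
gripper_width: 84.9
clk 7.25 pos [559.1  75.5 136.8] delta [  0.5   0.  111.8] rot [-0.     0.     0.004] F [ 0.65 -0.39 -0.58] w 84.9
[301.5 222.5] 284.0 [525.9 -45.2  75. ]
[346.2 216.4] 267.0 [559.6  72.8  75. ]
[389.8 210.8] 246.0 [594.1 190.4  75. ]
```

View pics/sc3.png

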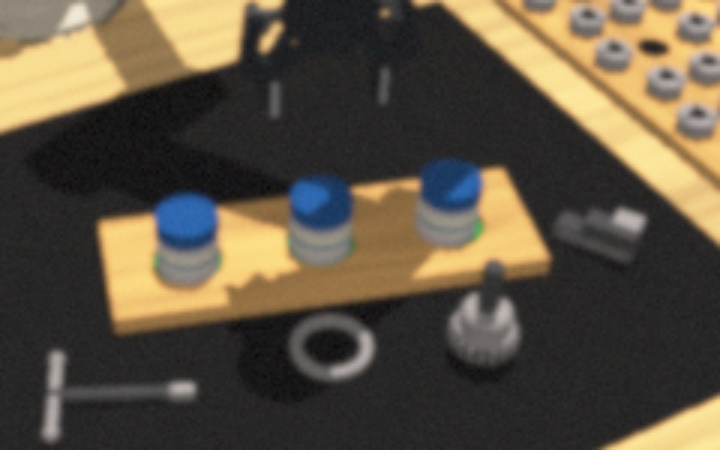

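The left tin is seated: its lid is level with the others at crop (450,187), and a green felt margin shows. The gripper is now over the middle tin. Descending.

```bash
python3 -m jog '[{"hand":85,"dx":0,"dy":0,"dz":15,"rx":0,"ry":0,"rz":0},{"hand":85,"dx":0,"dy":0,"dz":20,"rx":0,"ry":0,"rz":0},{"hand":85,"dx":0,"dy":0,"dz":15,"rx":0,"ry":0,"rz":0},{"hand":85,"dx":0,"dy":0,"dz":12,"rx":0,"ry":0,"rz":0},{"hand":85,"dx":0,"dy":0,"dz":0,"rx":0,"ry":0,"rz":0}]'
python3 -m jog '[{"hand":85,"dx":0,"dy":0,"dz":15,"rx":0,"ry":0,"rz":0},{"hand":85,"dx":0,"dy":0,"dz":15,"rx":0,"ry":0,"rz":0},{"hand":85,"dx":0,"dy":0,"dz":12,"rx":0,"ry":0,"rz":0},{"hand":85,"dx":0,"dy":0,"dz":7,"rx":0,"ry":0,"rz":0},{"hand":85,"dx":0,"dy":0,"dz":0,"rx":0,"ry":0,"rz":0}]'
python3 -m jog '[{"hand":70,"dx":0,"dy":0,"dz":0,"rx":0,"ry":0,"rz":0},{"hand":60,"dx":0,"dy":0,"dz":0,"rx":0,"ry":0,"rz":0},{"hand":50,"dx":0,"dy":0,"dz":0,"rx":0,"ry":0,"rz":0},{"hand":40,"dx":0,"dy":0,"dz":0,"rx":0,"ry":0,"rz":0},{"hand":40,"dx":0,"dy":0,"dz":0,"rx":0,"ry":0,"rz":0}]'
python3 -m jog '[{"hand":40,"dx":0,"dy":0,"dz":0,"rx":0,"ry":0,"rz":0},{"hand":40,"dx":0,"dy":0,"dz":0,"rx":0,"ry":0,"rz":0}]'
python3 -c "
from h import *; go(559,75,25)"
```

```text
clock: 7.72
position: [557.1, 75.9, 71.7]
ee_rot: [-0.602, 0.798, 0.001, -0.003]
contact_force: [-0.4, 0.7, -0.8]
gripper_width: 85.0
clock: 8.13
position: [558.3, 75.7, 24.7]
ee_rot: [-0.602, 0.798, 0.0, -0.001]
contact_force: [0.3, 0.6, -0.1]
gripper_width: 85.4
clock: 8.55
position: [560.1, 75.8, 27.5]
ee_rot: [-0.602, 0.798, -0.001, 0.002]
contact_force: [0.4, 0.4, 6.6]
gripper_width: 55.9
clock: 8.72
position: [560.1, 75.9, 27.5]
ee_rot: [-0.602, 0.798, -0.001, 0.002]
contact_force: [-1.0, 1.3, 5.7]
gripper_width: 56.1
clk 8.72 pos [560.1  75.9  27.5] delta [1.1 0.8 2.5] rot [-0.003  0.002  0.005] F [-1.04  1.27  5.72] w 56.1
```

```bash
python3 -m jog '[{"hand":40,"dx":0,"dy":0,"dz":-4,"rx":0,"ry":0,"rz":0},{"hand":40,"dx":0,"dy":0,"dz":-6,"rx":0,"ry":0,"rz":0},{"hand":40,"dx":0,"dy":0,"dz":-8,"rx":0,"ry":0,"rz":0},{"hand":40,"dx":0,"dy":0,"dz":-8,"rx":0,"ry":0,"rz":0},{"hand":40,"dx":0,"dy":0,"dz":-8,"rx":0,"ry":0,"rz":0}]'
python3 -m jog '[{"hand":40,"dx":0,"dy":0,"dz":-8,"rx":0,"ry":0,"rz":0},{"hand":40,"dx":0,"dy":0,"dz":-8,"rx":0,"ry":0,"rz":0},{"hand":40,"dx":0,"dy":0,"dz":-4,"rx":0,"ry":0,"rz":0},{"hand":40,"dx":0,"dy":0,"dz":0,"rx":0,"ry":0,"rz":0},{"hand":40,"dx":0,"dy":0,"dz":0,"rx":0,"ry":0,"rz":0}]'
for i in 1 2 3 4 5 6 7; do python3 -m jog '[{"hand":40,"dx":0,"dy":0,"dz":0,"rx":0,"ry":0,"rz":0}]' | grep -E "contact|position"; done
python3 - <<'E'
from h import *; from bench import arm
go(560,76,25)
d=arm.get_image("scene"); cv2.imwrite("pics/sc4.png",cv2.resize(d["img"][150:300,240:480,::-1],None,fx=3,fy=3))
E
```

```text
clock: 9.13
position: [558.2, 75.2, 60.1]
ee_rot: [-0.602, 0.799, 0.0, -0.001]
contact_force: [1.4, 0.2, -6.4]
gripper_width: 55.9
clock: 9.55
position: [558.7, 75.4, 80.0]
ee_rot: [-0.602, 0.799, 0.0, 0.0]
contact_force: [0.7, 0.9, -7.4]
gripper_width: 55.7
position: [558.2, 75.2, 79.4]
contact_force: [0.5, 0.3, -6.8]
position: [558.3, 75.2, 79.2]
contact_force: [0.2, 0.0, -7.5]
position: [558.4, 75.2, 79.2]
contact_force: [-0.6, -0.4, -7.9]
position: [558.5, 75.3, 79.4]
contact_force: [0.4, 0.3, -6.1]
position: [558.6, 75.3, 79.5]
contact_force: [-0.6, 0.0, -6.7]
position: [558.7, 75.3, 79.6]
contact_force: [-0.2, 0.5, -6.6]
position: [558.8, 75.4, 79.7]
contact_force: [0.5, -0.8, -7.0]
clk 10.13 pos [558.8  75.4  79.7] delta [-1.  -1.  54.7] rot [ 0.    -0.     0.004] F [ 0.51 -0.78 -7.03] w 55.9
```

View pics/sc4.png

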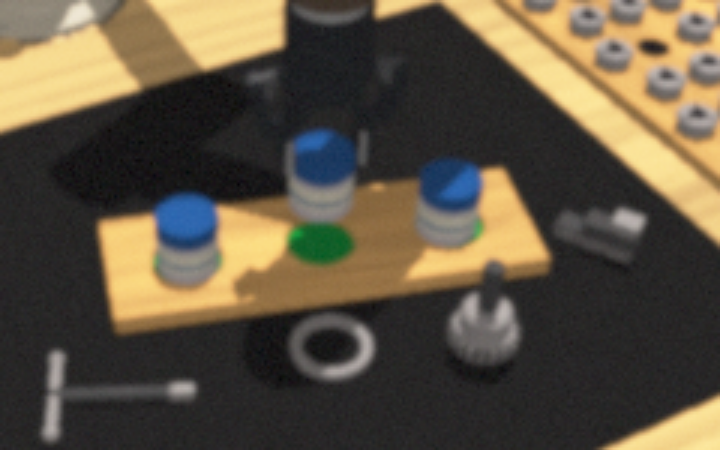

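The middle tin is lifted clear, with bare felt at crop (320,243), and weighs about 7.0 N (0.71 kg). It's the heavy one. The task asks for every tin to be hefted, so I'll put this one back and heft the right tin next.

```bash
python3 -m jog '[{"hand":40,"dx":0,"dy":0,"dz":8,"rx":0,"ry":0,"rz":0},{"hand":40,"dx":0,"dy":0,"dz":12,"rx":0,"ry":0,"rz":0},{"hand":40,"dx":0,"dy":0,"dz":10,"rx":0,"ry":0,"rz":0},{"hand":40,"dx":0,"dy":0,"dz":8,"rx":0,"ry":0,"rz":0},{"hand":40,"dx":0,"dy":0,"dz":4,"rx":0,"ry":0,"rz":0}]'
python3 -m jog '[{"hand":40,"dx":0,"dy":0,"dz":4,"rx":0,"ry":0,"rz":0},{"hand":40,"dx":0,"dy":0,"dz":3,"rx":0,"ry":0,"rz":0},{"hand":40,"dx":0,"dy":0,"dz":3,"rx":0,"ry":0,"rz":0},{"hand":40,"dx":0,"dy":0,"dz":1,"rx":0,"ry":0,"rz":0},{"hand":40,"dx":0,"dy":0,"dz":0,"rx":0,"ry":0,"rz":0}]'
python3 -m jog '[{"hand":40,"dx":0,"dy":0,"dz":0,"rx":0,"ry":0,"rz":0},{"hand":40,"dx":0,"dy":0,"dz":0,"rx":0,"ry":0,"rz":0}]'
```

```text
clock: 10.6
position: [557.7, 75.0, 35.9]
ee_rot: [-0.602, 0.799, 0.0, -0.001]
contact_force: [1.1, 0.2, -8.4]
gripper_width: 55.9
clock: 11.02
position: [559.2, 75.5, 27.5]
ee_rot: [-0.602, 0.798, -0.0, 0.0]
contact_force: [-1.4, 0.6, -3.5]
gripper_width: 55.9
clock: 11.18
position: [559.2, 75.5, 27.5]
ee_rot: [-0.602, 0.798, -0.0, 0.001]
contact_force: [-1.0, -0.7, -1.8]
gripper_width: 56.3
```

```bash
python3 -m jog '[{"hand":40,"dx":0,"dy":0,"dz":1,"rx":0,"ry":0,"rz":0},{"hand":40,"dx":0,"dy":0,"dz":0,"rx":0,"ry":0,"rz":0},{"hand":40,"dx":0,"dy":0,"dz":0,"rx":0,"ry":0,"rz":0}]'
python3 -m jog '[{"hand":60,"dx":0,"dy":0,"dz":0,"rx":0,"ry":0,"rz":0},{"hand":70,"dx":0,"dy":0,"dz":0,"rx":0,"ry":0,"rz":0},{"hand":85,"dx":0,"dy":0,"dz":0,"rx":0,"ry":0,"rz":0},{"hand":85,"dx":0,"dy":0,"dz":0,"rx":0,"ry":0,"rz":0},{"hand":85,"dx":0,"dy":0,"dz":0,"rx":0,"ry":0,"rz":0}]'
python3 -m jog '[{"hand":85,"dx":0,"dy":0,"dz":-15,"rx":0,"ry":0,"rz":0},{"hand":85,"dx":0,"dy":0,"dz":-25,"rx":0,"ry":0,"rz":0},{"hand":85,"dx":0,"dy":0,"dz":-30,"rx":0,"ry":0,"rz":0},{"hand":85,"dx":0,"dy":0,"dz":-30,"rx":0,"ry":0,"rz":0},{"hand":85,"dx":0,"dy":0,"dz":-10,"rx":0,"ry":0,"rz":0}]'
python3 -m jog '[{"hand":85,"dx":25,"dy":0,"dz":0,"rx":0,"ry":0,"rz":0},{"hand":85,"dx":35,"dy":0,"dz":0,"rx":0,"ry":0,"rz":0},{"hand":85,"dx":35,"dy":0,"dz":0,"rx":0,"ry":0,"rz":0},{"hand":85,"dx":28,"dy":0,"dz":0,"rx":0,"ry":0,"rz":0},{"hand":85,"dx":0,"dy":0,"dz":0,"rx":0,"ry":0,"rz":0}]'
python3 -m jog '[{"hand":85,"dx":0,"dy":0,"dz":0,"rx":0,"ry":0,"rz":0},{"hand":85,"dx":0,"dy":0,"dz":0,"rx":0,"ry":0,"rz":0}]'
python3 - <<'E'
from h import *; from bench import arm
go(525.5,-45.3,25)
d=arm.get_image("scene"); cv2.imwrite("pics/sc5.png",cv2.resize(d["img"][150:300,240:480,::-1],None,fx=3,fy=3))
for c,e,a in lids(d): print(np.round(e[0],1),a,ray(d,e[0],75).round(1))
E
```

```text
clock: 11.43
position: [559.2, 75.5, 27.5]
ee_rot: [-0.602, 0.798, -0.0, 0.001]
contact_force: [-3.1, -0.1, 5.0]
gripper_width: 55.8
clock: 11.85
position: [559.2, 75.5, 25.9]
ee_rot: [-0.602, 0.798, -0.0, 0.0]
contact_force: [0.8, 0.1, 0.1]
gripper_width: 85.4
clock: 12.27
position: [561.6, 76.0, 140.7]
ee_rot: [-0.602, 0.798, -0.002, 0.004]
contact_force: [-0.0, 0.7, 0.4]
gripper_width: 85.1
clock: 12.68
position: [522.7, -46.3, 135.5]
ee_rot: [-0.6, 0.8, 0.0, -0.001]
contact_force: [-0.1, -0.9, -0.1]
gripper_width: 85.2
clock: 12.85
position: [525.2, -42.8, 135.8]
ee_rot: [-0.602, 0.799, -0.0, 0.0]
contact_force: [0.8, -0.5, -0.2]
gripper_width: 85.2
clk 12.85 pos [525.2 -42.8 135.8] delta [  2.3  -1.  110.8] rot [-0.     0.     0.004] F [ 0.8  -0.51 -0.19] w 85.2
[301.3 222.6] 291.5 [526.1 -45.9  75. ]
[346.4 216.4] 253.0 [559.6  73.2  75. ]
[389.5 210.3] 262.0 [592.3 190.9  75. ]
```

View pics/sc5.png

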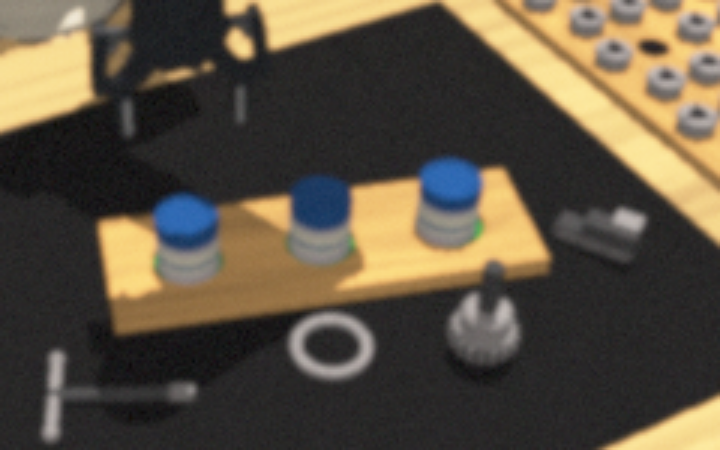

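The middle tin is back in its recess, lid at crop (321,205). The gripper is over the right tin at (187,222).

```bash
python3 -m jog '[{"hand":85,"dx":2,"dy":-1,"dz":15,"rx":0,"ry":0,"rz":0},{"hand":85,"dx":0,"dy":0,"dz":20,"rx":0,"ry":0,"rz":0},{"hand":85,"dx":0,"dy":0,"dz":15,"rx":0,"ry":0,"rz":0},{"hand":85,"dx":0,"dy":0,"dz":11,"rx":0,"ry":0,"rz":0},{"hand":85,"dx":0,"dy":0,"dz":0,"rx":0,"ry":0,"rz":0}]'
python3 -m jog '[{"hand":85,"dx":0,"dy":0,"dz":15,"rx":0,"ry":0,"rz":0},{"hand":85,"dx":0,"dy":0,"dz":15,"rx":0,"ry":0,"rz":0},{"hand":85,"dx":0,"dy":0,"dz":12,"rx":0,"ry":0,"rz":0},{"hand":85,"dx":0,"dy":0,"dz":7,"rx":0,"ry":0,"rz":0},{"hand":85,"dx":0,"dy":0,"dz":0,"rx":0,"ry":0,"rz":0}]'
python3 -m jog '[{"hand":70,"dx":0,"dy":0,"dz":0,"rx":0,"ry":0,"rz":0},{"hand":60,"dx":0,"dy":0,"dz":0,"rx":0,"ry":0,"rz":0},{"hand":50,"dx":0,"dy":0,"dz":0,"rx":0,"ry":0,"rz":0},{"hand":40,"dx":0,"dy":0,"dz":0,"rx":0,"ry":0,"rz":0},{"hand":40,"dx":0,"dy":0,"dz":0,"rx":0,"ry":0,"rz":0}]'
python3 -m jog '[{"hand":40,"dx":0,"dy":0,"dz":0,"rx":0,"ry":0,"rz":0},{"hand":40,"dx":0,"dy":0,"dz":0,"rx":0,"ry":0,"rz":0}]'
```

```text
clock: 13.32
position: [523.8, -44.2, 72.2]
ee_rot: [-0.602, 0.798, 0.001, -0.002]
contact_force: [0.2, -0.1, -0.4]
gripper_width: 85.0
clock: 13.73
position: [524.9, -44.6, 24.8]
ee_rot: [-0.602, 0.798, 0.001, -0.001]
contact_force: [-0.3, 0.2, 0.6]
gripper_width: 85.1
clock: 14.15
position: [526.8, -44.8, 27.5]
ee_rot: [-0.602, 0.798, -0.001, 0.002]
contact_force: [-1.4, 0.9, 5.2]
gripper_width: 56.1
clock: 14.32
position: [526.8, -44.8, 27.5]
ee_rot: [-0.602, 0.798, -0.001, 0.002]
contact_force: [-0.9, 1.7, 5.8]
gripper_width: 55.7
```

```bash
python3 -m jog '[{"hand":40,"dx":0,"dy":0,"dz":-4,"rx":0,"ry":0,"rz":0},{"hand":40,"dx":0,"dy":0,"dz":-6,"rx":0,"ry":0,"rz":0},{"hand":40,"dx":0,"dy":0,"dz":-8,"rx":0,"ry":0,"rz":0},{"hand":40,"dx":0,"dy":0,"dz":-8,"rx":0,"ry":0,"rz":0},{"hand":40,"dx":0,"dy":0,"dz":-8,"rx":0,"ry":0,"rz":0}]'
python3 -m jog '[{"hand":40,"dx":0,"dy":0,"dz":-8,"rx":0,"ry":0,"rz":0},{"hand":40,"dx":0,"dy":0,"dz":-8,"rx":0,"ry":0,"rz":0},{"hand":40,"dx":0,"dy":0,"dz":-4,"rx":0,"ry":0,"rz":0},{"hand":40,"dx":0,"dy":0,"dz":0,"rx":0,"ry":0,"rz":0},{"hand":40,"dx":0,"dy":0,"dz":0,"rx":0,"ry":0,"rz":0}]'
for i in 1 2 3 4 5 6 7; do python3 -m jog '[{"hand":40,"dx":0,"dy":0,"dz":0,"rx":0,"ry":0,"rz":0}]' | grep -E "contact|position"; done
python3 - <<'E'
from h import *; from bench import arm
go(526,-45,25)
d=arm.get_image("scene"); cv2.imwrite("pics/sc6.png",cv2.resize(d["img"][150:300,240:480,::-1],None,fx=3,fy=3))
E
```

```text
clock: 14.73
position: [525.3, -45.1, 60.7]
ee_rot: [-0.602, 0.799, -0.0, 0.0]
contact_force: [-0.3, 0.5, -0.6]
gripper_width: 56.1
clock: 15.15
position: [525.3, -45.0, 80.0]
ee_rot: [-0.602, 0.799, -0.0, 0.0]
contact_force: [-0.1, 0.3, -1.2]
gripper_width: 56.0
position: [524.9, -45.1, 79.4]
contact_force: [0.1, 0.9, -1.9]
position: [524.9, -45.1, 79.3]
contact_force: [0.5, -0.0, -1.4]
position: [525.0, -45.1, 79.3]
contact_force: [0.3, 1.4, -2.0]
position: [525.1, -45.1, 79.4]
contact_force: [-0.8, -0.7, -1.2]
position: [525.2, -45.1, 79.5]
contact_force: [-0.4, 0.3, -0.8]
position: [525.3, -45.1, 79.7]
contact_force: [0.1, 0.3, -1.3]
position: [525.3, -45.1, 79.7]
contact_force: [0.1, -0.4, -1.5]
clk 15.73 pos [525.3 -45.1  79.7] delta [-0.3 -0.7 54.7] rot [ 0.    -0.     0.004] F [ 0.07 -0.44 -1.52] w 56.0
```

View pics/sc6.png

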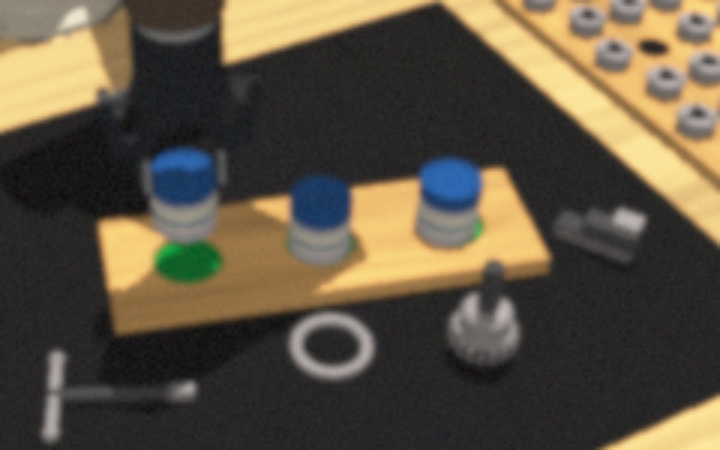

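The right tin is clear, with bare felt at crop (188,261), and weighs about 1.5 N. That makes left 2.5 N, middle 7.0 N and right 1.5 N, so the middle is heaviest. Putting the right one back.

```bash
python3 -m jog '[{"hand":40,"dx":0,"dy":0,"dz":8,"rx":0,"ry":0,"rz":0},{"hand":40,"dx":0,"dy":0,"dz":12,"rx":0,"ry":0,"rz":0},{"hand":40,"dx":0,"dy":0,"dz":10,"rx":0,"ry":0,"rz":0},{"hand":40,"dx":0,"dy":0,"dz":8,"rx":0,"ry":0,"rz":0},{"hand":40,"dx":0,"dy":0,"dz":4,"rx":0,"ry":0,"rz":0}]'
python3 -m jog '[{"hand":40,"dx":0,"dy":0,"dz":4,"rx":0,"ry":0,"rz":0},{"hand":40,"dx":0,"dy":0,"dz":3,"rx":0,"ry":0,"rz":0},{"hand":40,"dx":0,"dy":0,"dz":3,"rx":0,"ry":0,"rz":0},{"hand":40,"dx":0,"dy":0,"dz":1,"rx":0,"ry":0,"rz":0},{"hand":40,"dx":0,"dy":0,"dz":0,"rx":0,"ry":0,"rz":0}]'
python3 -m jog '[{"hand":40,"dx":0,"dy":0,"dz":0,"rx":0,"ry":0,"rz":0},{"hand":40,"dx":0,"dy":0,"dz":0,"rx":0,"ry":0,"rz":0}]'
```

```text
clock: 16.2
position: [524.3, -45.2, 36.1]
ee_rot: [-0.602, 0.799, 0.001, -0.001]
contact_force: [-0.0, 0.0, -2.1]
gripper_width: 55.9
clock: 16.62
position: [525.6, -45.0, 27.5]
ee_rot: [-0.602, 0.798, -0.0, 0.0]
contact_force: [-0.6, 0.2, 2.1]
gripper_width: 56.0
clock: 16.78
position: [525.6, -45.1, 27.5]
ee_rot: [-0.602, 0.798, -0.0, 0.0]
contact_force: [-2.3, 0.8, 3.9]
gripper_width: 56.2
```

Seated at 27.5 mm, the same height as at the grasp. I'll release, rise and go back to the middle tin.

```bash
python3 -m jog '[{"hand":60,"dx":0,"dy":0,"dz":0,"rx":0,"ry":0,"rz":0},{"hand":70,"dx":0,"dy":0,"dz":0,"rx":0,"ry":0,"rz":0},{"hand":85,"dx":0,"dy":0,"dz":0,"rx":0,"ry":0,"rz":0},{"hand":85,"dx":0,"dy":0,"dz":0,"rx":0,"ry":0,"rz":0},{"hand":85,"dx":0,"dy":0,"dz":0,"rx":0,"ry":0,"rz":0}]'
python3 -m jog '[{"hand":85,"dx":0,"dy":0,"dz":-15,"rx":0,"ry":0,"rz":0},{"hand":85,"dx":0,"dy":0,"dz":-25,"rx":0,"ry":0,"rz":0},{"hand":85,"dx":0,"dy":0,"dz":-30,"rx":0,"ry":0,"rz":0},{"hand":85,"dx":0,"dy":0,"dz":-30,"rx":0,"ry":0,"rz":0},{"hand":85,"dx":0,"dy":0,"dz":-10,"rx":0,"ry":0,"rz":0}]'
python3 -m jog '[{"hand":85,"dx":-25,"dy":0,"dz":0,"rx":0,"ry":0,"rz":0},{"hand":85,"dx":-35,"dy":0,"dz":0,"rx":0,"ry":0,"rz":0},{"hand":85,"dx":-35,"dy":0,"dz":0,"rx":0,"ry":0,"rz":0},{"hand":85,"dx":-30,"dy":0,"dz":0,"rx":0,"ry":0,"rz":0},{"hand":85,"dx":0,"dy":0,"dz":0,"rx":0,"ry":0,"rz":0}]'
python3 -m jog '[{"hand":85,"dx":0,"dy":0,"dz":0,"rx":0,"ry":0,"rz":0},{"hand":85,"dx":0,"dy":0,"dz":0,"rx":0,"ry":0,"rz":0}]'
python3 - <<'E'
from h import *; from bench import arm
go(559.2,75,25)
d=arm.get_image("scene"); cv2.imwrite("pics/sc7.png",cv2.resize(d["img"][150:300,240:480,::-1],None,fx=3,fy=3))
for c,e,a in lids(d): print(np.round(e[0],1),a,ray(d,e[0],75).round(1))
E
```

```text
clock: 17.2
position: [525.4, -45.1, 26.7]
ee_rot: [-0.602, 0.799, -0.0, 0.0]
contact_force: [-0.6, 0.3, -0.0]
gripper_width: 84.9
clock: 17.62
position: [528.0, -45.0, 141.4]
ee_rot: [-0.602, 0.798, -0.002, 0.003]
contact_force: [0.8, -0.6, 0.3]
gripper_width: 85.2
clock: 18.03
position: [561.5, 79.3, 136.5]
ee_rot: [-0.604, 0.797, -0.0, 0.001]
contact_force: [0.2, 0.9, 0.2]
gripper_width: 84.9
clock: 18.2
position: [559.2, 75.0, 136.2]
ee_rot: [-0.602, 0.798, 0.0, -0.001]
contact_force: [-0.3, -0.1, -0.2]
gripper_width: 85.3
clk 18.2 pos [559.2  75.  136.2] delta [-1.000e-01 -2.000e-01  1.112e+02] rot [ 0.001 -0.001  0.004] F [-0.27 -0.08 -0.24] w 85.3
[301.2 222.1] 288.0 [524.2 -45.3  75. ]
[346.1 216.4] 267.0 [559.2  72.6  75. ]
[389.8 210.8] 247.5 [594.1 190.4  75. ]
```

View pics/sc7.png

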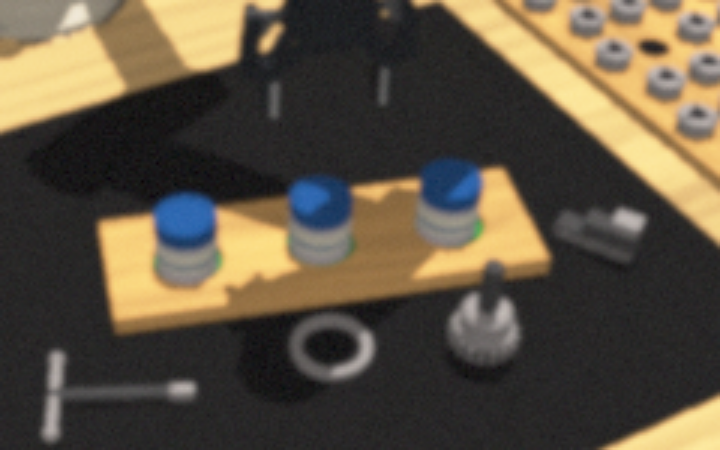

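All three tins are upright in their recesses. Now I'll take the middle one. It needs TCP z of at least about 27.5 − 15 + 150 = 163 mm, so I'll aim for about 215.

```bash
python3 -m jog '[{"hand":85,"dx":0,"dy":0,"dz":15,"rx":0,"ry":0,"rz":0},{"hand":85,"dx":0,"dy":0,"dz":20,"rx":0,"ry":0,"rz":0},{"hand":85,"dx":0,"dy":0,"dz":15,"rx":0,"ry":0,"rz":0},{"hand":85,"dx":0,"dy":0,"dz":12,"rx":0,"ry":0,"rz":0},{"hand":85,"dx":0,"dy":0,"dz":0,"rx":0,"ry":0,"rz":0}]'
python3 -m jog '[{"hand":85,"dx":0,"dy":0,"dz":15,"rx":0,"ry":0,"rz":0},{"hand":85,"dx":0,"dy":0,"dz":15,"rx":0,"ry":0,"rz":0},{"hand":85,"dx":0,"dy":0,"dz":12,"rx":0,"ry":0,"rz":0},{"hand":85,"dx":0,"dy":0,"dz":7,"rx":0,"ry":0,"rz":0},{"hand":85,"dx":0,"dy":0,"dz":0,"rx":0,"ry":0,"rz":0}]'
python3 -m jog '[{"hand":70,"dx":0,"dy":0,"dz":0,"rx":0,"ry":0,"rz":0},{"hand":60,"dx":0,"dy":0,"dz":0,"rx":0,"ry":0,"rz":0},{"hand":50,"dx":0,"dy":0,"dz":0,"rx":0,"ry":0,"rz":0},{"hand":40,"dx":0,"dy":0,"dz":0,"rx":0,"ry":0,"rz":0},{"hand":40,"dx":0,"dy":0,"dz":0,"rx":0,"ry":0,"rz":0}]'
python3 -m jog '[{"hand":40,"dx":0,"dy":0,"dz":0,"rx":0,"ry":0,"rz":0},{"hand":40,"dx":0,"dy":0,"dz":0,"rx":0,"ry":0,"rz":0}]'
```

```text
clock: 18.67
position: [557.4, 73.2, 72.2]
ee_rot: [-0.601, 0.799, 0.001, -0.003]
contact_force: [-0.1, -0.4, 0.6]
gripper_width: 84.7
clock: 19.08
position: [558.9, 74.2, 25.0]
ee_rot: [-0.602, 0.799, 0.0, -0.001]
contact_force: [-0.0, 1.0, -0.1]
gripper_width: 85.3
clock: 19.5
position: [560.9, 75.2, 27.6]
ee_rot: [-0.602, 0.798, -0.001, 0.001]
contact_force: [0.4, -1.2, 5.9]
gripper_width: 56.2
clock: 19.67
position: [560.9, 75.2, 27.5]
ee_rot: [-0.602, 0.798, -0.001, 0.001]
contact_force: [-0.1, -1.0, 5.6]
gripper_width: 55.9
```

```bash
python3 -m jog '[{"hand":40,"dx":0,"dy":0,"dz":-4,"rx":0,"ry":0,"rz":0},{"hand":40,"dx":0,"dy":0,"dz":-6,"rx":0,"ry":0,"rz":0},{"hand":40,"dx":0,"dy":0,"dz":-8,"rx":0,"ry":0,"rz":0},{"hand":40,"dx":0,"dy":0,"dz":-10,"rx":0,"ry":0,"rz":0},{"hand":40,"dx":0,"dy":0,"dz":-12,"rx":0,"ry":0,"rz":0}]'
python3 -m jog '[{"hand":40,"dx":0,"dy":0,"dz":-14,"rx":0,"ry":0,"rz":0},{"hand":40,"dx":0,"dy":0,"dz":-14,"rx":0,"ry":0,"rz":0},{"hand":40,"dx":0,"dy":0,"dz":-14,"rx":0,"ry":0,"rz":0},{"hand":40,"dx":0,"dy":0,"dz":-14,"rx":0,"ry":0,"rz":0},{"hand":40,"dx":0,"dy":0,"dz":-14,"rx":0,"ry":0,"rz":0}]'
python3 -m jog '[{"hand":40,"dx":0,"dy":0,"dz":-14,"rx":0,"ry":0,"rz":0},{"hand":40,"dx":0,"dy":0,"dz":-14,"rx":0,"ry":0,"rz":0},{"hand":40,"dx":0,"dy":0,"dz":-14,"rx":0,"ry":0,"rz":0},{"hand":40,"dx":0,"dy":0,"dz":-14,"rx":0,"ry":0,"rz":0},{"hand":40,"dx":0,"dy":0,"dz":-12,"rx":0,"ry":0,"rz":0}]'
python3 -m jog '[{"hand":40,"dx":0,"dy":0,"dz":-8,"rx":0,"ry":0,"rz":0},{"hand":40,"dx":0,"dy":0,"dz":-4,"rx":0,"ry":0,"rz":0},{"hand":40,"dx":0,"dy":0,"dz":0,"rx":0,"ry":0,"rz":0},{"hand":40,"dx":0,"dy":0,"dz":0,"rx":0,"ry":0,"rz":0},{"hand":40,"dx":0,"dy":0,"dz":0,"rx":0,"ry":0,"rz":0}]'
for i in 1 2 3; do python3 -m jog '[{"hand":40,"dx":0,"dy":0,"dz":0,"rx":0,"ry":0,"rz":0},{"hand":40,"dx":0,"dy":0,"dz":0,"rx":0,"ry":0,"rz":0},{"hand":40,"dx":0,"dy":0,"dz":0,"rx":0,"ry":0,"rz":0},{"hand":40,"dx":0,"dy":0,"dz":0,"rx":0,"ry":0,"rz":0}]' ; done
python3 - <<'E'
from h import *; from bench import arm
go(560,76,215); print(np.abs(arm.read_state()["joint_vel"]).max())
d=arm.get_image("scene"); cv2.imwrite("pics/sc8.png",cv2.resize(d["img"][100:300,220:480,::-1],None,fx=3,fy=3))
for c,e,a in lids(d): print(np.round(e[0],1),a,ray(d,e[0],75).round(1))
E
```

```text
clock: 20.08
position: [558.7, 74.8, 65.7]
ee_rot: [-0.602, 0.799, 0.0, -0.001]
contact_force: [0.4, 0.5, -7.8]
gripper_width: 56.5
clock: 20.5
position: [559.0, 75.0, 136.7]
ee_rot: [-0.602, 0.799, 0.0, -0.0]
contact_force: [-0.6, -0.1, -6.8]
gripper_width: 56.0
clock: 20.92
position: [559.1, 75.0, 204.9]
ee_rot: [-0.602, 0.799, 0.0, -0.0]
contact_force: [0.4, 0.2, -7.4]
gripper_width: 56.0
clock: 21.33
position: [558.9, 74.9, 214.7]
ee_rot: [-0.602, 0.799, 0.001, -0.001]
contact_force: [-0.5, -0.7, -7.5]
gripper_width: 56.0
clock: 21.67
position: [559.7, 75.1, 215.5]
ee_rot: [-0.602, 0.798, 0.0, -0.0]
contact_force: [0.2, 0.2, -6.7]
gripper_width: 56.1
clock: 22.0
position: [559.7, 75.1, 215.8]
ee_rot: [-0.602, 0.799, 0.0, 0.0]
contact_force: [-0.9, -0.4, -6.5]
gripper_width: 56.0
clock: 22.33
position: [559.7, 75.1, 215.8]
ee_rot: [-0.602, 0.799, 0.0, -0.0]
contact_force: [-0.2, 0.6, -7.7]
gripper_width: 55.9
clk 22.33 pos [559.7  75.1 215.8] delta [-1.  -0.   0.8] rot [ 0.    -0.     0.004] F [-0.2   0.63 -7.67] w 55.9
0.0010161044592365668
[301.3 222.2] 295.0 [524.6 -45.1  75. ]
[389.8 210.6] 252.5 [593.4 190.9  75. ]
[349.4 159.9] 264.0 [327.8 215.7  75. ]
```

View pics/sc8.png

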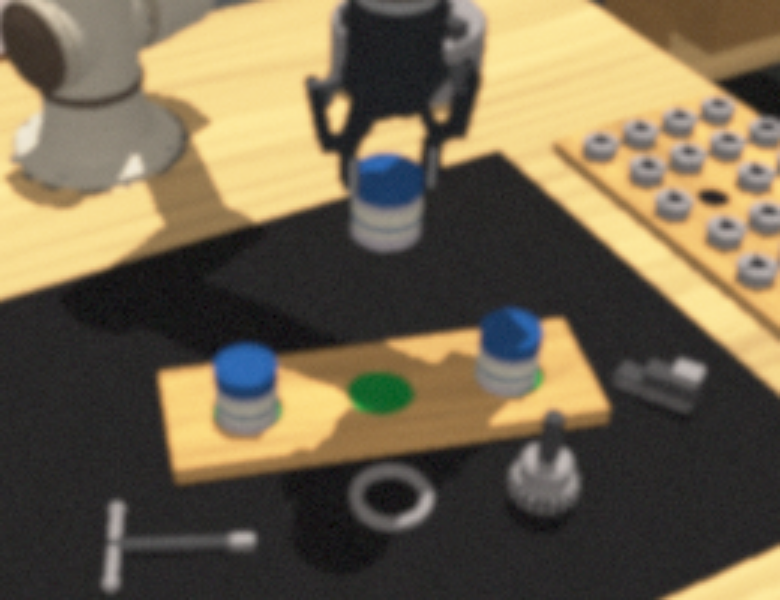

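The middle tin is held upright at crop (387,205), with its underside about 203 mm up. The other two stand in their recesses at (246,390) and (510,352), and the tools haven't moved. Handing in.

```bash
python3 -c "
from bench import arm
print(arm.job_done())"
```

```text
the job is handed in; nothing more can be done
None
```

I hefted the tins left, middle, right: about 2.5 N, 7.0 N and 1.5 N. The middle tin is the heaviest, at roughly 0.7 kg. I put each tin back in its recess after hefting it, then picked the middle one up again and handed the job in at about 22.4 s of the 67 s allowed.

- **Held tin:** the last checks showed it upright and still, with its underside about 203 mm above the bench and a wrist load of 6.5 to 7.7 N.
- **Other tins and tools:** the other two stood upright in their recesses, and the tools and the orange look-alike were left alone.
- **Disagreements:** the gripper read 56 mm on the 58 mm tins. The scene camera put the left tin 2 to 5 mm off the top-view measurements, and its view of the felt was partly hidden by the recess rim. Neither affected a grasp or a placing. No check failed.

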